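# Brush out the grease reservoir before refilling

## Robot

A 6-joint arm with a two-finger parallel gripper is mounted at the origin on the work surface. World frame = base frame: x ahead of the robot, y to its left, z up, the work surface at z = 0. Lengths are in m, angles in rad, forces in N, time in s.
With the tool pointing down it reaches from about 0.325 to 0.9 m from the base axis. Payload 6.1 kg.
Tool frame: the origin (TCP) lies midway between the tips of the shut fingers; the grasp point (between the pads) lies 19 mm behind it; z points along the fingers, y is the line along which they close (so a half turn about z gives the same grasp; the last joint's range is limited). The gripper opens to 85 mm and grips with 20 to 120 N. Pads are 22 mm wide; open, the fingers measure 114 mm over their backs; the gripper's body (76 mm by 85 mm) begins 54 mm behind the grasp point. The pads swing forward as they close: fully open they stand 13 mm farther back than shut.
Start: joints at [1.202, 0.22, 1.526, -0, 1.395, -0.126], TCP at [0.15, 0.607, 0.231] pointing down, gripper open.
Joint ranges: [-2.98, 2.98], [-0.91, 2.08], [0.09, 2.57], [-1.24, 4.39], [0.2, 2.65], [-2.68, 2.68]. Speed limits (rad/s): [2.57, 2.57, 3.01, 3.14, 3.14, 3.14].

## Interface

Orientations are given as [roll, pitch, yaw] about the fixed x, y, z axes, in that order (R = Rz(yaw) Ry(pitch) Rx(roll)).
In Python, from plant import movep, move_l, set_joints, gripper_to, hold, inverse_kinematics, observe, get_image, get_calibration, Unreachable, job_done gives the robot as it stands. Calls block until the motion is done:
- movep(position, orientation): joint-space move of the TCP to a pose.
- move_l(position, feed=0.15, rotation=None, max_force=None): straight line of the TCP; rotation=None keeps the orientation; feed is the mean speed in m/s. With max_force (N) it stops when the force on the tool has changed by that much, and returns True; else False.
- set_joints(angles): joint-space move.
- gripper_to(opening, f_grip=None): finger opening in m; f_grip is the grip in N (None keeps the last); returns when the fingers have stopped.
- hold(seconds).
- inverse_kinematics(position, orientation): joint angles nearest the present ones, or None.
- observe(): the state.
- get_image(name): name is "side" or "top"; returns (picture, depth): 480x640x3 uint8, red, green, blue; 480x640 float32, m along the optical axis (not along the pixel's ray), 0 where there is no reading.
- get_calibration(name): a dict with "intrinsics" (3x3 intrinsics, pixels), "world_from_camera" (4x4, takes a point from camera to world coordinates). Camera axes: x right, y down, z forward; pixel columns grow to the right and rows downward; lengths in m; the calibration is good to about 2 mm. A picture is of the moment at which its call begins. get_calibration takes no time and is no camera call.
A pose or a line that the arm cannot do raises Unreachable and nothing moves.
- job_done(): hands the job in; it is judged then, once.
The state is a dict: "time_s": time; "q": joint angles; "joint_velocities": joint speeds; "joint_torque": joint torques, N m; "eef_pos": TCP position; "tcp_rot": TCP orientation; "ft_force": force on the tool from outside, world axes, zero at the start; "torque": the same for the moment, N m; "opening": finger opening in m; "grasp_force": force on a finger pad.
Only numpy, scipy, OpenCV 4.12 (cv2) and the standard library are available. Lean on these libraries where they do the work, as an engineer would, in place of code of your own. Each camera call takes 0.05 s, during which the arm holds its last target. There are 200 camera calls.

## Task

Take the red-handled brush from the tool rack and clean the bore of the open grease reservoir leaning in the vise: three full up-and-down strokes, each going down until the end tuft bears on the follower piston inside and back up until the end of the brush is just below the mouth. Be gentle: the follower has stopped at an unknown depth and must not be pushed down. Then hang the brush back in the middle slot of the rack, let go, and leave everything else where it is.

Things in the scene. Friction and masses are not known exactly. Their poses are not given: they have to be found in the camera images.
- brush: Bore brush, 186 mm long, about 0.1 kg. Origin on its axis at the underside of the red collar, z along the handle (up while it hangs). Collar 28 mm across, z 0 to 6 mm; red handle of square section, 18 mm across flats (facing x and y), z 6 to 74 mm (grip it here, about 60 N); wire stem 6 to 7 mm across below the collar. Head and tuft: see the points. It hangs by its collar in the rack's middle slot.
- brush_head (a point): Middle of the brush's round-ended white nylon head, at z -70 mm of the brush, on its axis. The head is 44 mm across and runs from z -40 to -100 mm; its bristles are soft, so it slides into the 44 mm bore and rubs it all round with some 1 to 4 N of drag.
- brush_tip (a point): Centre of the end of the brush's end tuft (24 mm across, beyond the head), on its axis, at z -112 mm of the brush while nothing presses on it. The tuft springs back into the head along the brush axis by up to 10 mm: it starts to move at 1 N and takes 0.8 N more for each mm (9 N fully in).
- reservoir: Grease reservoir: open aluminium tube, 54 mm outside, bore 44 mm, 110 mm long, with the vise head whose orange soft jaws hold it; locked, leaning 11 to 29 degrees with its mouth roughly towards the robot. Origin on the bore axis in the vise's ball, 128 mm below the mouth; z along the bore to the mouth; y along the vise's screw.
- mouth (a point): Centre of the reservoir's open mouth, on the bore axis, 128 mm from reservoir's origin (same axes), about 0.15 to 0.17 m above the bench. Inside, 55 to 85 mm below the mouth, is the black follower piston, flat-topped and square to the bore; its depth differs each time, is not reported and is hard to see. It slides down if pushed with about 25 N.
- rack: Fixed MDF tool rack, 100 mm deep (x), 260 mm wide (y), 135 mm high; origin at the centre of its underside, front towards its own -x. Its 6 mm shelf (top at z 135 mm) has three slots, centred at y -85, 0 and 85 mm. Under the shelf it is open in front, between cheeks at y -124 and 124 mm and a low back brace (x 39 mm, 32 mm high). The slot at y -85 mm is empty.
- rack_slot (a point): Point in the rack's middle slot where the brush belongs, on the shelf's top face (x -22, y 0, z 135 mm of the rack; its axes are the rack's). The slot is 14 mm wide (y) and runs from the open front edge, at x -50 mm of the rack, back to x -9 mm.
- driver: Bystander: hex driver hanging in the rack's slot at y 85 mm; black handle 27 mm across and 78 mm high above the shelf, shaft 5 mm across, 100 mm long below. Origin on its axis where handle meets shaft.
- cap: Bystander: the reservoir's aluminium screw cap, 62 mm across, 20 mm high, open side up. Origin at the centre of its underside.
- tub: Bystander: white grease tub with yellow lid, 64 mm across, 62 mm high. Origin at the centre of its underside.
- wheel: Bystander: black rubber robot wheel lying flat, 97 mm across, 40 mm high. Origin at the centre of its underside.
- can: Bystander: slim drink can, 52 mm across, 150 mm high. Origin at the centre of its underside.
- pliers: Bystander: pliers with red grips lying flat, 150 mm long, 15 mm high. Origin about mid-length at bench height, x towards the jaws.
- gearmotor: Bystander: yellow gear motor lying flat, 67 mm long, 21 mm high. Origin under the yellow gearbox, x towards the motor.
Things that resemble listed ones, but are neither listed nor needed, are in the scene too. What is shaped like the part that bears reservoir but pink is not meant.

How it is judged:
On the way, in this order (a step that is already met when the one before it is completed fails the run):
1. the end tuft has been pressed onto the follower inside the bore, the first time (tuft pushed in by more than 1.5 mm) (x of brush_tip in the frame of mouth between -0.022 and 0.022 m and y of brush_tip in the frame of mouth between -0.022 and 0.022 m and z of brush_tip in the frame of mouth below -0.045 m and z of brush_tip in the frame of brush above -0.1105 m), for 0.06 s.
2. the brush has been drawn up so that its end is less than 32 mm below the mouth, the first time (z of brush_tip in the frame of mouth above -0.032 m), for 0.06 s.
3. the end tuft has been pressed onto the follower inside the bore, the second time (tuft pushed in by more than 1.5 mm) (all of step 1), for 0.06 s.
4. the brush has been drawn up so that its end is less than 32 mm below the mouth, the second time (z of brush_tip in the frame of mouth above -0.032 m), for 0.06 s.
5. the end tuft has been pressed onto the follower inside the bore, the third time (tuft pushed in by more than 1.5 mm) (all of step 3), for 0.06 s.
6. the brush has been drawn up so that its end is less than 32 mm below the mouth, the third time (z of brush_tip in the frame of mouth above -0.032 m), for 0.06 s.
At the end, for the whole second after the job is handed in: The brush hangs upright (within 0.1 rad) and still in the middle slot of the rack, its collar resting on the shelf (within 4 mm) and its stem inside the slot, with the gripper clear of it (x of brush in the frame of rack between -0.044 and -0.005 m and y of brush in the frame of rack between -0.008 and 0.008 m and z of brush in the frame of rack between 0.132 and 0.139 m and angle between brush's own z axis and vertical below 0.1 rad and linear speed of brush below 0.02 m/s and contact force between brush and the fingers below 0.05 N); the robot touches nothing.
It fails at once if the brush pressed on the reservoir or its follower with more than 22 N (contact force between brush and reservoir above 22 N).
It fails at once if a bystander (cap, tub, wheel, can, pliers, gear motor or driver) moved by more than 25 mm (distance of any of cap, tub, wheel, can, pliers, gearmotor, driver from where it was at the start of the episode above 0.025 m).
It also fails if it takes over 72 s, if anything falls off the work surface, if the arm or the gripper's body presses on something with over 40 N, if the wrist force passes 120 N, or if a joint passes its speed limit or range.

## Working session

There is one attempt and no reset: what is moved stays moved. The work goes in short steps, each a Python script; the robot and the scene stay as the last script left them, time stands still between calls to the robot, and variables do not carry over. Pictures are saved under pics/ and viewed, at most 10 in all, crops included, and the job is handed in when it is done.

```bash
ls; mkdir -p pics; python3 - <<'E'
from plant import *
import numpy as np, cv2
for n in("side","top"):
    p,d=get_image(n); c=get_calibration(n)
    cv2.imwrite(f"pics/{n}0.png",p[:,:,::-1]); np.savez(f"{n}0.npz",p=p,d=d,K=c["intrinsics"],T=c["world_from_camera"])
    print(n,np.round(c["intrinsics"],1).tolist(),np.round(c["world_from_camera"],3).tolist())
print(observe())
E
```

```text
pics
side [[467.0, 0.0, 327.5], [0.0, 467.0, 239.6], [0.0, 0.0, 1.0]] [[-0.914, -0.199, 0.353, 0.118], [-0.405, 0.427, -0.808, 1.021], [0.011, -0.882, -0.471, 0.731], [0.0, 0.0, 0.0, 1.0]]
top [[561.3, 0.0, 325.3], [0.0, 561.3, 241.9], [0.0, 0.0, 1.0]] [[-0.016, -0.994, 0.107, 0.416], [-1.0, 0.016, 0.003, 0.018], [-0.004, -0.107, -0.994, 1.467], [0.0, 0.0, 0.0, 1.0]]
{'time_s': 0.1, 'q': array([ 1.20190818e+00,  2.21155818e-01,  1.52749487e+00, -1.22907202e-05,
        1.39469583e+00, -1.26034349e-01]), 'joint_velocities': array([-6.55745495e-04, -2.72869490e-03, -1.76639220e-03,  6.43842063e-04,
        2.30133917e-03, -1.76966740e-05]), 'joint_torque': array([ 1.50763546e-03, -4.98243499e+01, -3.90542829e+01, -2.17729921e-04,
        5.66355942e-03, -1.21653053e-05]), 'eef_pos': array([0.15006674, 0.60615782, 0.23030431]), 'tcp_rot': array([-3.13985119e+00, -2.08460261e-04,  2.89874084e+00]), 'ft_force': array([-0.41466146,  0.47903443, -0.20998846]), 'torque': array([-0.0214853 , -0.02531111, -0.01812503]), 'grasp_force': 0.0, 'opening': 0.0853580317781412}
```

View pics/side0.png

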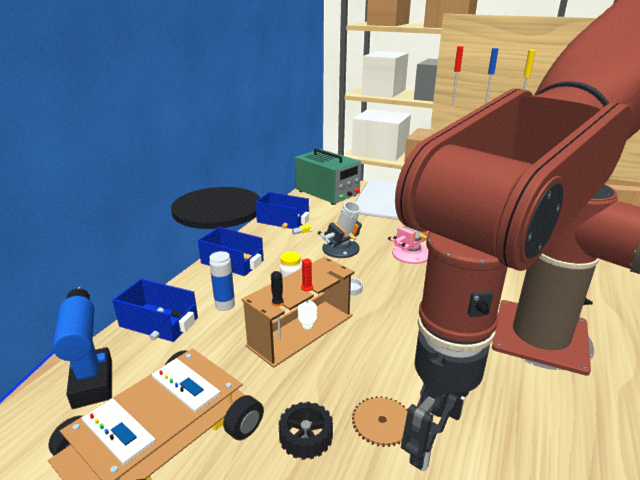

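View pics/top0.png

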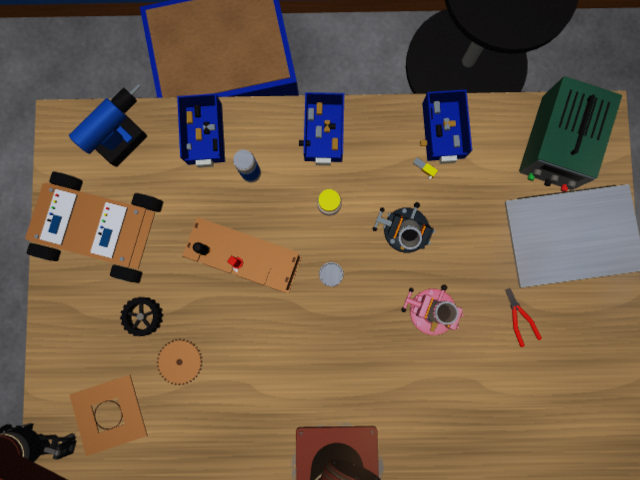

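The top view shows two vise-and-tube candidates. The dark vise is at top (408,230) and side (345,220), and the pink one is at top (435,312) and side (410,243). The dark one with orange jaws fits and the pink one is excluded. The brush is the red handle in the rack's middle slot, at top (235,264) and side (307,275), with its white head below. The red tool on the far wall board at side (458,60) is not it. I'll confirm with an enlarged crop.

```bash
python3 - <<'E'
import numpy as np, cv2
t=cv2.imread("pics/top0.png"); s=cv2.imread("pics/side0.png")
f=lambda im,x,y,w,h,k: cv2.resize(im[y:y+h,x:x+w],None,fx=k,fy=k,interpolation=cv2.INTER_CUBIC)
a=f(t,365,190,100,75,4); b=f(s,300,190,100,75,4); c=f(t,175,210,133,100,3); d=f(s,235,240,133,125,3)
o=np.zeros((600,800,3),np.uint8)
o[:300,:400]=a;o[:300,400:]=b;o[300:600,:399]=c;o[300:600,400:799]=d[:300]
cv2.imwrite("pics/crop1.png",o)
E
```

```text
(no output)
```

View pics/crop1.png

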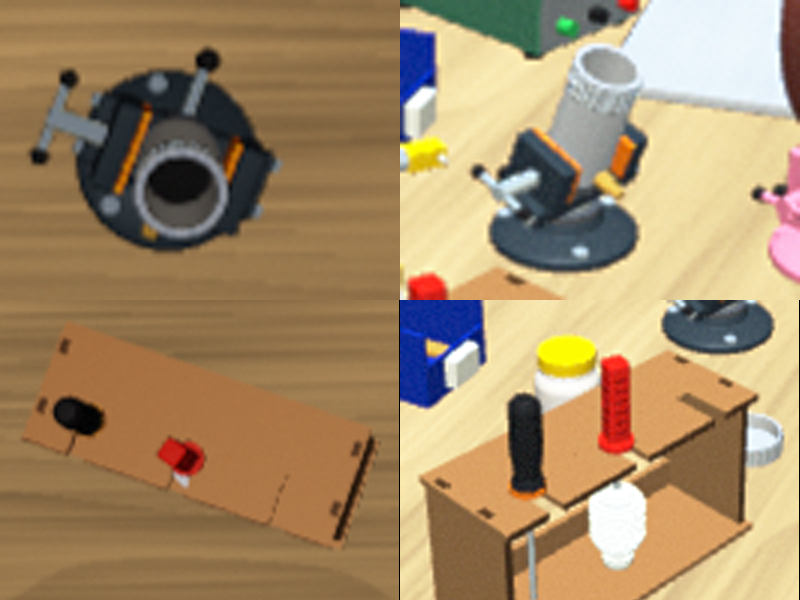

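The crop confirms it: dark vise with orange jaws around the tube, mouth at top ≈(410,237) and side ≈(452,207)/(450,…)→ full-frame side ≈(351,207). The red brush hangs in the middle slot with its white head below, the driver is in the left slot, and the right slot is empty. Next I'll measure.

```bash
cat > geo.py <<'E'
import numpy as np, cv2
class V:
    def __init__(s,n,f=None):
        z=np.load(f or f"{n}0.npz"); s.p,s.d,s.K,s.T=z["p"],z["d"],z["K"],z["T"]
        v,u=np.mgrid[:480,:640]; r=np.stack([u,v,np.ones_like(u)],-1)@np.linalg.inv(s.K).T
        s.ray=r@s.T[:3,:3].T; s.o=s.T[:3,3]; s.w=s.o+s.ray*s.d[...,None]
        s.hsv=cv2.cvtColor(s.p,cv2.COLOR_RGB2HSV).astype(int)
    def plane(s,uv,z):
        r=np.array([uv[0],uv[1],1.])@np.linalg.inv(s.K).T@s.T[:3,:3].T
        return s.o+r*(z-s.o[2])/r[2]
    def proj(s,P):
        c=(np.asarray(P)-s.o)@s.T[:3,:3]; c=c@s.K.T; return c[...,:2]/c[...,2:]
E
python3 - <<'E'
from geo import *
from scipy.optimize import least_squares
T,S=V("top"),V("side")
# bench check
for n,v,b in(("top",T,(380,300,500,560)),("top2",T,(200,240,300,320)),):pass
print("bench top z",np.median(T.w[330:360,300:400,2]), np.median(T.w[175:185,300:400,2]),"side",np.median(S.w[300:330,380:410,2]))
# shelf
m=((abs(T.w[...,2]-.135)<.012)&(T.d>0)); mm=np.zeros_like(m);mm[205:300,170:310]=1
m&=mm; m&=(T.hsv[...,0]<20)&(T.hsv[...,1]>80)
cs,_=cv2.findContours(cv2.morphologyEx(m.astype(np.uint8),cv2.MORPH_CLOSE,np.ones((3,3))),0,2); c=max(cs,key=cv2.contourArea)
print("shelf z med",np.median(T.w[...,2][m]))
pts=np.array([T.plane(q,.135)[:2] for q in c[:,0]],np.float32)*1000
r=cv2.minAreaRect(pts);print("shelf rect mm",r)
# same in side
m2=(abs(S.w[...,2]-.135)<.006)&(S.d>0);mm=np.zeros_like(m);mm[240:370,230:370]=1;m2&=mm;m2&=(S.hsv[...,0]<20)&(S.hsv[...,1]>80)
cs,_=cv2.findContours(cv2.morphologyEx(m2.astype(np.uint8),cv2.MORPH_CLOSE,np.ones((3,3))),0,2); c=max(cs,key=cv2.contourArea)
print("side",np.median(S.w[...,2][m2]),cv2.minAreaRect(np.array([S.plane(q,.135)[:2] for q in c[:,0]],np.float32)*1000))
# red handle
for n,v,b in(("t",T,(220,300,175,310)),("s",S,(240,320,235,370))):
    k=np.zeros((480,640),bool);k[b[0]:b[1],b[2]:b[3]]=1
    k&=((v.hsv[...,0]<6)|(v.hsv[...,0]>174))&(v.hsv[...,1]>190)&(v.w[...,2]>.13)&(v.d>0)
    P=v.w[k];print(n,"red n",k.sum(),"z",P[:,2].min(),P[:,2].max()); Q=P[P[:,2]>.19]; print(" high",Q.min(0),Q.max(0),np.median(Q,0))
    Q=P[P[:,2]>.203]; print(" top",len(Q),Q.mean(0) if len(Q) else 0)
# tube
res=[]
for n,v,b in(("t",T,(205,265,380,440)),("s",S,(195,245,325,375))):
    k=np.zeros((480,640),bool);k[b[0]:b[1],b[2]:b[3]]=1
    k&=(v.hsv[...,1]<45)&(v.hsv[...,2]>70)&(v.d>0)&(v.w[...,2]>.075)&(v.w[...,2]<.2)
    P=v.w[k]; res.append(P); print(n,len(P),P.min(0),P.max(0)); np.save(f"tube_{n}.npy",P)
E
```

```text
bench top z -0.000167639202278691 -0.0003459060947490489 side 0.00024832402289787225
shelf z med 0.1351991748800636
shelf rect mm ((534.1375732421875, 224.15866088867188), (260.4736328125, 101.093017578125), 69.71080780029297)
side 0.13496712907781272 ((531.3770751953125, 226.79953002929688), (264.6924133300781, 106.98885345458984), 69.75493621826172)
t red n 128 z 0.13575322469209805 0.21346329441067913
 high [0.5029329  0.22016023 0.19388877] [0.52333204 0.240641   0.21346329] [0.51341152 0.23000702 0.20872438]
 top 62 [0.51320654 0.23072773 0.20862256]
s red n 288 z 0.13552320721395017 0.2103462774440873
 high [0.50148583 0.2268764  0.19034552] [0.52080585 0.24495449 0.21034628] [0.50953608 0.23752496 0.2021042 ]
 top 39 [0.51121953 0.23570238 0.207313  ]
t 415 [ 0.5394649  -0.21417197  0.07503715] [ 0.64096199 -0.11518247  0.17304863]
s 541 [ 0.53822184 -0.22163571  0.07541661] [ 0.62909955 -0.10446076  0.17135927]
```

```bash
python3 - <<'E'
from geo import *
from scipy.optimize import least_squares
T,S=V("top"),V("side")
Pt,Ps=np.load("tube_t.npy"),np.load("tube_s.npy")
def axis(x):
    d=np.array([x[2],x[3],1.]);d/=np.linalg.norm(d);return np.array([x[0],x[1],.12]),d
def rad(x,P):
    o,d=axis(x);q=P-o;return np.linalg.norm(q-np.outer(q@d,d),axis=1)
def fit(P):
    best=None
    f=lambda x:(lambda r:np.minimum(abs(r-.027),abs(r-.022)))(rad(x,P))
    x0=None
    for ax in(-.45,-.3,-.2):
      for ay in(-.2,0,.2):
        r=least_squares(f,[.575,-.165,ax,ay],loss="soft_l1",f_scale=.001,x_scale=[.01,.01,.1,.1])
        if best is None or r.cost<best.cost:best=r
    return best
for n,P in(("side",Ps),("top",Pt),("both",np.vstack([Ps,Pt]))):
    b=fit(P);o,d=axis(b.x);r=rad(b.x,P);h=(P-o)@d;k=(r<.0285)
    H=np.percentile(h[k],[90,95,98,99.5]);M=o+d*H[2]
    print(n,b.cost,"dir",d.round(4),"tilt",np.degrees(np.arccos(d[2])).round(2),"h",H.round(4),"mouth98",M.round(4), "inl",np.mean(np.minimum(abs(r-.027),abs(r-.022))<.0015))
# rim plane fit on top view: annulus points
    k=(r>.021)&(r<.0285)&(h>H[2]-.006)
    Q=P[k];c=Q.mean(0);w=np.linalg.svd(Q-c)[2][2];print("  rim n",k.sum(),"normal",(w*np.sign(w[2])).round(3), "h med",np.median(h[k]))
# handle yaw
from itertools import product
for n,v,b in(("t",T,(220,300,175,310)),("s",S,(240,320,235,370))):
    k=np.zeros((480,640),bool);k[b[0]:b[1],b[2]:b[3]]=1
    k&=((v.hsv[...,0]<6)|(v.hsv[...,0]>174))&(v.hsv[...,1]>150)&(v.d>0)
    for lo,hi in((.143,.205),(.2065,.22)):
        P=v.w[k&(v.w[...,2]>lo)&(v.w[...,2]<hi)][:,:2]*1000; print(n,lo,len(P),cv2.minAreaRect(P.astype(np.float32)))
        if n=="s" and lo<.15:
            h,e=np.histogram(np.degrees(0),1)
            ctr=P.mean(0);w=np.linalg.svd(P-ctr,full_matrices=0)[2][0];print("main face dir deg",np.degrees(np.arctan2(w[1],w[0])),ctr, "thick",np.std((P-ctr)@np.array([-w[1],w[0]])))
o=np.zeros((600,800,3),np.uint8)
f=lambda v,x,y,w,h:cv2.resize(v.p[y:y+h,x:x+w,::-1],(400,600),interpolation=cv2.INTER_CUBIC)
o[:,:400]=f(T,215,240,40,60);o[:,400:]=f(S,282,250,50,75);cv2.imwrite("pics/crop2.png",o)
E
```

```text
side 0.0014410503729755143 dir [-0.3796 -0.0216  0.9249] tilt 22.35 h [0.0443 0.0466 0.0486 0.05  ] mouth98 [ 0.561  -0.1788  0.165 ] inl 0.5249537892791127
  rim n 48 normal [-0.324  0.039  0.945] h med 0.04606783956120587
top 0.0010825788213993678 dir [-0.4488 -0.2405  0.8607] tilt 30.61 h [0.0538 0.0567 0.0581 0.0598] mouth98 [ 0.5577 -0.1828  0.17  ] inl 0.4602409638554217
  rim n 12 normal [-0.445 -0.199  0.873] h med 0.05330712911522054
both 0.002857214938176301 dir [-0.4358 -0.1813  0.8816] tilt 28.17 h [0.0495 0.0526 0.0549 0.0566] mouth98 [ 0.5585 -0.1819  0.1684] inl 0.4372384937238494
  rim n 35 normal [-0.379 -0.078  0.922] h med 0.05100883202228265
t 0.143 46 ((512.4296875, 226.7267303466797), (16.448373794555664, 21.177419662475586), 86.94278717041016)
t 0.2065 46 ((513.5484619140625, 230.96377563476562), (17.12857437133789, 17.398239135742188), 55.42139434814453)
s 0.143 221 ((510.51007080078125, 237.66456604003906), (21.04082489013672, 14.795793533325195), 21.601776123046875)
main face dir deg -155.18235395311726 [509.64161516 237.64375723] thick 3.1455403431087885
s 0.2065 30 ((512.31787109375, 232.29107666015625), (14.889871597290039, 16.648710250854492), 68.5816879272461)
```

View pics/crop2.png

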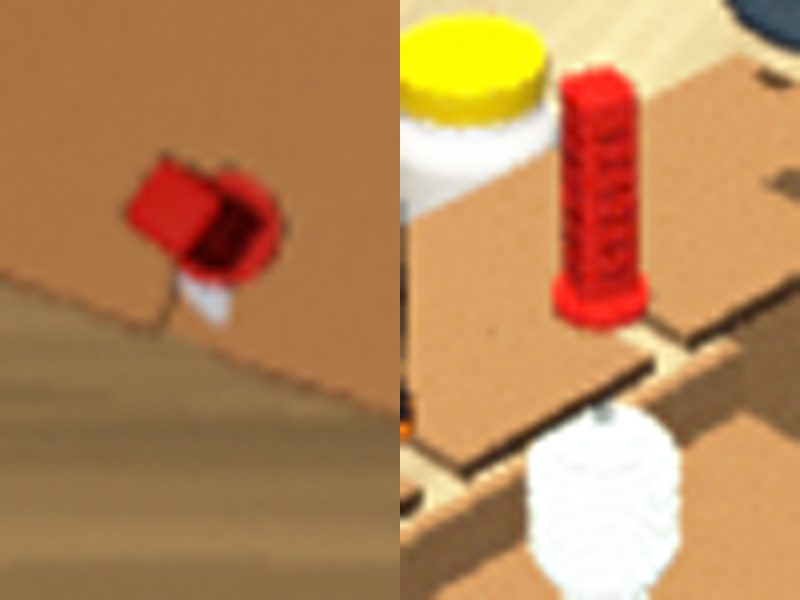

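The handle's flats sit at roughly 56° in world (top-face corners in the left crop), so the brush is turned about 14° relative to the rack. The tube-axis fit is still loose. I'll refine it with cleaned masks, rim triangulation and the base disc.

```bash
python3 - <<'E'
from geo import *
from scipy.optimize import least_squares
T,S=V("top"),V("side")
# handle square fit
def redm(v,b):
    k=np.zeros((480,640),bool);k[b[0]:b[1],b[2]:b[3]]=1
    return k&((v.hsv[...,0]<6)|(v.hsv[...,0]>174))&(v.hsv[...,1]>150)&(v.d>0)
ks=redm(S,(240,320,235,370));P=S.w[ks&(S.w[...,2]>.146)&(S.w[...,2]<.203)][:,:2]*1000
def sq(x):
    c,s=np.cos(x[2]),np.sin(x[2]);q=(P-x[:2])@np.array([[c,-s],[s,c]]);return np.abs(q).max(1)-9
for a in(20,35,50,56,70,80,95):
    r=least_squares(sq,[512,232,np.radians(a)],loss="soft_l1",x_scale=[1,1,.1]);print(a,"square",r.cost.round(1),r.x[:2].round(1),np.degrees(r.x[2]).round(1))
# vise base disc: dark points z<.03 in top
for n,v,b in(("t",T,(195,265,365,450)),("s",S,(215,265,310,375))):
    k=np.zeros((480,640),bool);k[b[0]:b[1],b[2]:b[3]]=1
    k&=(v.d>0)&(v.w[...,2]>.006)&(v.w[...,2]<.028)&(v.hsv[...,2]<90)
    Q=v.w[k];c,r=cv2.minEnclosingCircle((Q[:,:2]*1000).astype(np.float32));print(n,"base",len(Q),np.median(Q[:,2]),c,r, np.percentile(Q,[2,98],axis=0)[:,:2].round(3).tolist())
# dark bore ellipse + bright rim
for n,v,b in(("t",T,(215,262,388,432)),("s",S,(195,232,335,370))):
    g=cv2.resize(cv2.cvtColor(v.p[b[0]:b[1],b[2]:b[3]],cv2.COLOR_RGB2GRAY),None,fx=1,fy=1)
    print(n);print("\n".join("".join("%4d"%x for x in row[::1]) for row in g[::2]))
E
```

```text
20 square 89.5 [513.2 230.9] 57.6
35 square 89.5 [513.2 230.9] 57.6
50 square 89.5 [513.2 230.9] 57.6
56 square 89.5 [513.2 230.9] 57.6
70 square 89.5 [513.2 230.9] 57.6
80 square 89.5 [513.2 230.9] 57.6
95 square 89.5 [513.2 230.9] 57.6
t base 393 0.012713854327731422 (602.2416381835938, -191.81639099121094) 59.23518753051758 [[0.546, -0.242], [0.658, -0.137]]
s base 116 0.015417268627273828 (598.2860107421875, -183.720458984375) 57.139564514160156 [[0.545, -0.224], [0.649, -0.132]]
t
 115  91  37  45  43  37  21  15  19  15  15  14  22  43  40  34  36  36  35  35  35  36  39  77 125 120  93  29  34  34  34  34  33  31  38  65  98 118 118 118 118 119 118 117
  36  37  43  43  39  23  21  39  42  40  37  33  33  41  43  28  25  24  23  30  31  33  60 117 125 115  36  34  35  34  32  33  33  34  32  31  33  58 104 118 117 119 119 119
  32  39  43  42  35  17  36  42  42  42  42  40  67 128 103  44  36  34  33  41  50  52  49  49  47  47  32  33  35  33  34  34  33  33  32  33  32  34  54  86 108 108 108 108
 127 124 107  88  23  31  42  41  41  42  37  56 114 112  45  56  66  74  80  
[... 5619 characters left out ...]
 180 163 169 177 176 171 169 171 166 167 166 159 163 155 152 150 146 141 132 118  97  76  74  81 104 183 223 224 225 226 224 222 222 223
  98 142 191 189 176 174 171 168 167 168 163 160 161 157 151 149 145 145 138 127 139 169 159 103  70  57  90 226 227 223 221 220 223 225 225
  86  78  85 127 160 185 174 169 166 165 162 158 162 155 153 152 146 135 129 129 121 122 123  88  40  67 182 226 224 220 219 222 223 224 225
  56  77  83  80  74 110 167 179 174 164 156 159 154 152 147 143 135 129 128 124 126 129  89  41  63 183 227 226 223 221 224 224 226 224 223
  48  46  54  77  83  80  77  94 149 185 164 153 152 147 145 138 132 121 127 125 124  89  48  40 109 225 224 221 221 222 225 226 223 224 224
```

```bash
python3 - <<'E'
from geo import *
from scipy.optimize import least_squares
T,S=V("top"),V("side")
def ell(v,b,f):
    k=np.zeros((480,640),np.uint8);g=cv2.cvtColor(v.p,cv2.COLOR_RGB2GRAY)
    sub=f(g)[b[0]:b[1],b[2]:b[3]];k[b[0]:b[1],b[2]:b[3]]=sub
    y,x=np.nonzero(k);return cv2.fitEllipse(np.stack([x,y],1).astype(np.float32)),len(x)
et,n=ell(T,(225,250,399,422),lambda g:(g>105)&(T.hsv[...,1]<40));print("top",et,n)
es,n=ell(S,(199,213,343,360),lambda g:(g>228)&(g<246)&(S.hsv[...,1]<30));print("side",es,n)
def tri(a,b):
    A=[];B=[]
    for v,uv in((T,a),(S,b)):
        d=np.linalg.inv(v.K)@[*uv,1];d=v.T[:3,:3]@d;d/=np.linalg.norm(d);M=np.eye(3)-np.outer(d,d);A.append(M);B.append(M@v.o)
    return np.linalg.solve(sum(A),sum(B))
for uv in(es[0],(351.7,206)):
    M=tri(et[0],uv);print("mouth",M.round(4),T.proj(M).round(1),S.proj(M).round(1))
print("top ray at z .165",T.plane(et[0],.165))
def poly(v,p):
    k=np.zeros((480,640),np.uint8);cv2.fillPoly(k,[np.round(p).astype(int)],1);k=(k>0)&(v.d>0);return v.w[k]
Ws=poly(S,np.array([(341,214),(357,215),(355,221),(351,230),(346,230),(338,222)]));Wt=poly(T,np.array([(403,224),(408,222),(413,222),(418,226),(404,227)]))
print(len(Ws),len(Wt))
def res(x,P):
    d=np.array([x[2],x[3],1.]);d/=np.linalg.norm(d);q=P-np.array([x[0],x[1],.12]);return np.linalg.norm(q-np.outer(q@d,d),axis=1)-.027
for n,P in(("side",Ws),("both",np.vstack([Ws,Wt])),("top",Wt)):
    r=least_squares(res,[.58,-.18,-.35,0],args=(P,),loss="soft_l1",f_scale=.001,x_scale=[.01,.01,.1,.1]);x=r.x
    d=np.array([x[2],x[3],1.]);d/=np.linalg.norm(d);a=lambda z:np.array([x[0]+x[2]*(z-.12),x[1]+x[3]*(z-.12),z]).round(4)
    print(n,d.round(3),np.degrees(np.arccos(d[2])),"at mouth z",a(.165),"ball",a(.047),"rms",np.std(res(x,P)))
    # direction only, through mouth
    f=lambda y:res([M[0]+y[0]*(.12-M[2]),M[1]+y[1]*(.12-M[2]),y[0],y[1]],P)
    r=least_squares(f,[-.35,0],loss="soft_l1",f_scale=.001);d=np.array([*r.x,1]);d/=np.linalg.norm(d);print("   thru mouth",d.round(3),np.degrees(np.arccos(d[2])),"ball",(M-.128*d).round(4),"med|res|",np.median(abs(f(r.x))))
# base disc contour in the top view
k=(T.hsv[...,2]<75)&(T.d>0)&(T.w[...,2]<.02);k[:195]=0;k[262:]=0;k[:,:380]=0;k[:,440:]=0
h=cv2.convexHull(np.argwhere(k)[:,::-1].astype(np.int32))[:,0]
P=np.array([T.plane(q,.012)[:2] for q in h])
r=least_squares(lambda x:np.linalg.norm(P-x[:2],axis=1)-x[2],[.6,-.185,.055],loss="soft_l1",f_scale=.001,x_scale=.01);print("disc",r.x.round(4),len(P),np.median(abs(r.fun)))
E
```

```text
top ((409.8133850097656, 237.2721405029297), (21.121150970458984, 21.554630279541016), 135.45045471191406) 150
side ((351.8997497558594, 205.64015197753906), (13.07795238494873, 16.113473892211914), 78.88776397705078) 52
mouth [ 0.5634 -0.1763  0.165 ] [409.9 237.5] [351.7 205.6]
mouth [ 0.5638 -0.1764  0.1637] [409.9 237.4] [351.6 206. ]
top ray at z .165 [ 0.56383884 -0.17614625  0.165     ]
236 69
side [-0.305  0.158  0.939] 20.090036303538305 at mouth z [ 0.5628 -0.1758  0.165 ] ball [ 0.6011 -0.1957  0.047 ] rms 0.001846302427980245
   thru mouth [-0.297  0.151  0.943] 19.454991317070622 ball [ 0.6018 -0.1957  0.043 ] med|res| 0.0011359587015103197
both [-0.306  0.155  0.939] 20.056537161420877 at mouth z [ 0.5626 -0.1759  0.165 ] ball [ 0.6011 -0.1953  0.047 ] rms 0.0016584193361396686
   thru mouth [-0.293  0.149  0.944] 19.209321419753095 ball [ 0.6013 -0.1955  0.0428] med|res| 0.0009522054475298615
top [-0.306  0.12   0.945] 19.161718787163775 at mouth z [ 0.5626 -0.1763  0.165 ] ball [ 0.6008 -0.1913  0.047 ] rms 0.0005942131853435624
   thru mouth [-0.291  0.124  0.949] 18.446003393206812 ball [ 0.601  -0.1923  0.0422] med|res| 0.0002705979878327158
disc [ 0.6026 -0.19    0.0596] 16 0.0005894153306372739
```

```bash
cat > rob.py <<'E'
from plant import *
import numpy as np
from scipy.spatial.transform import Rotation as R
B=np.array([.5132,.2312]); RY=np.radians(-20.3); OUT=np.array([-np.cos(RY),-np.sin(RY),0])
M=np.array([.563,-.176,.1645]); D=np.array([-.302,.14,0.]); D[2]=np.sqrt(1-D@D)
G=.048-.019          # TCP height above the brush origin while held
down=lambda yaw:[np.pi,0,yaw]
def tilted(phi):     # tool z = -D, tool x turned by phi about it
    x=np.array([np.cos(phi),np.sin(phi),0]);x-=D*(x@D);x/=np.linalg.norm(x);z=-D
    return R.from_matrix(np.stack([x,np.cross(z,x),z],1)).as_euler("xyz").tolist()
def tip(depth,g=G): return M+D*(.112+g-depth)   # TCP with the tip 'depth' below the mouth
E
python3 - <<'E'
from rob import *
for a in(57.6,-32.4,147.6,-122.4):
    yaw=np.radians(a); r=[inverse_kinematics([*B,z],down(yaw)) for z in(.164,.30)]; r.append(inverse_kinematics(np.array([*B,.38])+.08*OUT,down(yaw)))
    print(a,[None if x is None else np.round(x,2).tolist() for x in r])
for a in range(-180,180,30):
    r=[inverse_kinematics(tip(t),tilted(np.radians(a))) for t in(-.05,.09)]
    print(a,[None if x is None else np.round(x,2).tolist() for x in r])
E
```

```text
57.6 [[0.28, 0.13, 1.76, -0.0, 1.25, 0.85], [0.28, 0.03, 1.6, -0.0, 1.5, 0.85], [0.38, -0.12, 1.6, -0.0, 1.66, 0.94]]
-32.4 [[0.28, 0.13, 1.76, -0.0, 1.25, 2.42], [0.28, 0.03, 1.6, -0.0, 1.5, 2.42], [0.38, -0.12, 1.6, -0.0, 1.66, 2.52]]
147.6 [[0.28, 0.13, 1.76, 0.0, 1.25, -0.72], [0.28, 0.03, 1.6, 0.0, 1.5, -0.72], [0.38, -0.12, 1.6, 0.0, 1.66, -0.63]]
-122.4 [[0.28, 0.13, 1.76, 0.0, 1.25, -2.29], [0.28, 0.03, 1.6, 0.0, 1.5, -2.29], [0.38, -0.12, 1.6, 0.0, 1.66, -2.2]]
-180 [[-0.44, -0.34, 1.89, 0.0, 1.26, -2.03], [-0.44, -0.15, 1.98, 0.0, 0.97, -2.03]]
-150 [[-0.44, -0.34, 1.89, 0.0, 1.26, -2.56], [-0.44, -0.15, 1.98, 0.0, 0.97, -2.56]]
-120 [None, None]
-90 [None, None]
-60 [[-0.44, -0.34, 1.89, 0.0, 1.26, 2.21], [-0.44, -0.15, 1.98, 0.0, 0.97, 2.21]]
-30 [[-0.44, -0.34, 1.89, 0.0, 1.26, 1.66], [-0.44, -0.15, 1.98, 0.0, 0.97, 1.66]]
0 [[-0.44, -0.34, 1.89, 0.0, 1.26, 1.11], [-0.44, -0.15, 1.98, 0.0, 0.97, 1.11]]
30 [[-0.44, -0.34, 1.89, 0.0, 1.26, 0.58], [-0.44, -0.15, 1.98, 0.0, 0.97, 0.58]]
60 [[-0.44, -0.34, 1.89, 0.0, 1.26, 0.08], [-0.44, -0.15, 1.98, 0.0, 0.97, 0.08]]
90 [[-0.44, -0.34, 1.89, 0.0, 1.26, -0.42], [-0.44, -0.15, 1.98, 0.0, 0.97, -0.42]]
120 [[-0.44, -0.34, 1.89, 0.0, 1.26, -0.93], [-0.44, -0.15, 1.98, 0.0, 0.97, -0.93]]
150 [[-0.44, -0.34, 1.89, 0.0, 1.26, -1.48], [-0.44, -0.15, 1.98, 0.0, 0.97, -1.48]]
```

```bash
python3 - <<'E'
from rob import *
yaw=np.radians(147.6)
gripper_to(.050,60)
movep([*B,.30],down(yaw)); 
move_l([*B,.135+G],feed=.12)
gripper_to(0.0,60); s=observe(); print(s["time_s"],s["eef_pos"],s["opening"],s["grasp_force"],s["ft_force"])
p=s["eef_pos"].copy(); p[2]=.135+G+.004
move_l(p,feed=.05); q=p+.085*OUT; move_l(q,feed=.12); s=observe();print(s["ft_force"],s["opening"])
q[2]=.38; move_l(q,feed=.2); hold(.2)
s=observe(); print(s["time_s"],s["eef_pos"],s["tcp_rot"],s["ft_force"])
for n in("side","top"):
    im,d=get_image(n);c=get_calibration(n);np.savez(f"{n}1.npz",p=im,d=d,K=c["intrinsics"],T=c["world_from_camera"])
import cv2
o=np.hstack([np.load(f"{n}1.npz")["p"] for n in("side","top")])[:,:,::-1];cv2.imwrite("pics/held.png",cv2.resize(o,(800,300),interpolation=cv2.INTER_AREA))
E
```

```text
4.1167 [0.5136084  0.23130334 0.16476583] 0.01772422665025082 58.71454954147339 [-1.1391402  -0.77671159  3.14106335]
[-0.11259047 -0.24165505 -1.0618412 ] 0.01720667817940244
6.6333 [0.43352052 0.26064511 0.37875164] [-3.13985499e+00 -1.25082662e-03  2.57610004e+00] [ 0.50474454  0.21040796 -0.21179819]
```

View pics/held.png

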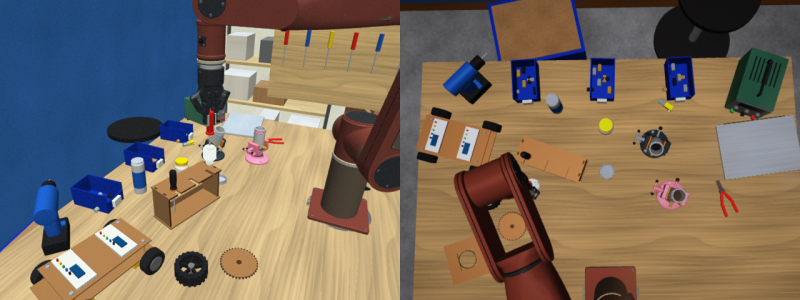

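The brush is held upright at side ≈(210,125) in the half-size picture, and the rack and driver are undisturbed. I'll go to the pre-insert pose above the mouth and insert gently down to 30 mm, watching force.

```bash
sed -i 's/^G=.*/G=.0298/' rob.py; python3 - <<'E'
from rob import *
import cv2
rot=tilted(np.radians(120))
movep(tip(-.06),rot); hold(.3)
s=observe();print(s["time_s"],s["eef_pos"]-tip(-.06),s["ft_force"])
im,d=get_image("side");im2,d2=get_image("top");
a=cv2.resize(im[110:260,290:440,::-1],(400,400));b=cv2.resize(im2[160:310,335:485,::-1],(400,400));cv2.imwrite("pics/pre.png",np.hstack([a,b]))
E
```

```text
8.5583 [ 2.30577779e-04  6.09375243e-04 -3.64394198e-06] [ 0.27782221  0.60213484 -1.21389749]
```

View pics/pre.png

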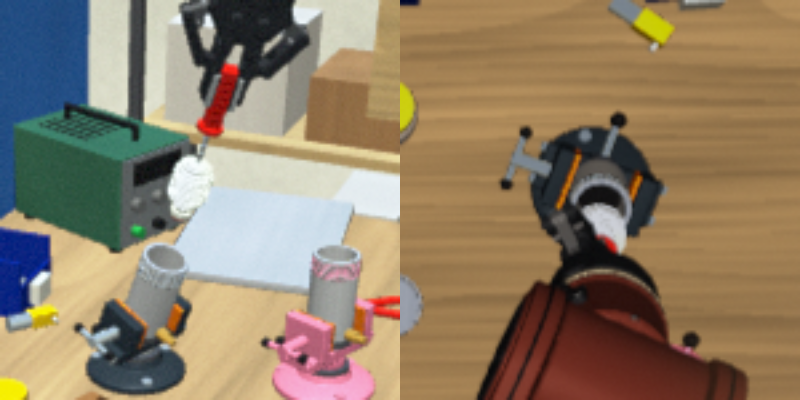

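The brush axis in the side crop runs from collar (212,128) through tuft (178,220) to the mouth (163,253), so it is aligned with the tube. Inserting.

```bash
cat > stroke.py <<'E'
from rob import *
def F(n=3):
    v=[]
    for _ in range(n): v.append(observe()["ft_force"]); hold(.02)
    return np.mean(v,0)
E
python3 - <<'E'
from stroke import *
f0=F(5); print("tare",f0)
for t in(-.01,.01,.025,.04,.048):
    st=move_l(tip(t),feed=.05,max_force=10); f=F()-f0; print(t,st,"axial",(f@D).round(2),"lat",(f-D*(f@D)).round(2),observe()["eef_pos"]-tip(t))
    if st: break
np.save("f0.npy",f0);print(observe()["time_s"])
E
```

```text
tare [-0.12252504 -0.1226646  -1.05894759]
-0.01 False axial 0.48 lat [-0.28  0.12 -0.11] [ 1.91932425e-04 -6.88720331e-05  5.83646324e-04]
0.01 False axial -0.49 lat [ 0.26 -0.1   0.1 ] [ 3.44207441e-05  5.21521401e-06 -6.52832550e-05]
0.025 False axial 0.01 lat [ 0.45 -0.1   0.16] [-4.26145704e-05  2.33742778e-05 -2.12084533e-04]
0.04 False axial -0.87 lat [-0.45 -1.35  0.06] [-0.00020892 -0.0001691  -0.00036765]
0.048 False axial -1.42 lat [-1.07 -1.87 -0.06] [-1.38113339e-04 -9.61838260e-05 -4.56662473e-04]
11.9
```

```bash
python3 - <<'E'
from stroke import *
f0=np.load("f0.npy");t=.048;L=[]
b=(F(5)-f0)@D
while t<.092:
    t+=.0015
    st=move_l(tip(t),feed=.02,max_force=8); f=F(3)-f0;a=f@D;L.append((round(t*1000,1),round(a,1),round(np.linalg.norm(f-D*a),1)))
    if st or a-b>4.5: print("stop",st);break
print(b,L,observe()["time_s"],observe()["eef_pos"]-tip(t))
np.save("t.npy",t)
E
```

```text
stop False
-1.7344339291813569 [(49.5, np.float64(-0.2), np.float64(2.2)), (51.0, np.float64(0.7), np.float64(3.0)), (52.5, np.float64(0.7), np.float64(2.5)), (54.0, np.float64(-0.4), np.float64(2.7)), (55.5, np.float64(-0.1), np.float64(2.4)), (57.0, np.float64(-0.2), np.float64(2.9)), (58.5, np.float64(-0.5), np.float64(3.4)), (60.0, np.float64(-0.0), np.float64(2.4)), (61.5, np.float64(0.2), np.float64(2.6)), (63.0, np.float64(-0.3), np.float64(3.0)), (64.5, np.float64(-0.4), np.float64(2.1)), (66.0, np.float64(-0.1), np.float64(2.5)), (67.5, np.float64(2.5), np.float64(2.6)), (69.0, np.float64(3.9), np.float64(2.4))] 16.1833 [ 9.26826803e-05 -5.90679129e-05  1.14826131e-04]
```

Contact shows clearly: the force jumps from about -0.1 N to 2.5 N at 67.5 mm and 3.9 N at 69 mm, so the follower is near 66.5 mm. I'll press to 71 mm, then do the up and down strokes.

```bash
python3 - <<'E'
from stroke import *
f0=np.load("f0.npy")
def ax(): return round((F(4)-f0)@D,1)
def press():
    d=.0705; move_l(tip(d),feed=.015,max_force=10); hold(.1);a=ax();r=[(d,a)]
    while a<4.2 and d<.074: d+=.001;move_l(tip(d),feed=.015,max_force=8);hold(.1);a=ax();r.append((round(d,4),a))
    return r
for i in range(3):
    if i: print("down",move_l(tip(.060),feed=.05,max_force=10))
    print("press",press())
    print("up",move_l(tip(.022),feed=.05)); hold(.15); print(ax(),observe()["eef_pos"]-tip(.022),observe()["opening"],observe()["time_s"])
E
```

```text
press [(0.0705, np.float64(4.5))]
up False
-0.4 [-1.11178715e-04  3.92446987e-05 -4.21922806e-04] 0.017042938008445738 17.9333
down False
press [(0.0705, np.float64(5.8))]
up False
-0.2 [-1.07354022e-04  5.17423094e-05 -4.09755065e-04] 0.01709063538974458 21.1917
down False
press [(0.0705, np.float64(5.7))]
up False
-0.3 [-1.09059240e-04  6.06116798e-05 -4.25198268e-04] 0.01732289470208146 24.45
```

All three strokes pressed at about 4.5–5.8 N. Now I'll withdraw, return to the front of the rack and check the brush before sliding it in.

```bash
python3 - <<'E'
from rob import *
from geo import V
import cv2
yaw=np.radians(147.6)
move_l(tip(-.07),feed=.1)
q=np.array([.5136,.2313,.135+G+.005])+.085*OUT; h=q.copy();h[2]=.38
movep(h,down(yaw)); move_l(q,feed=.12); hold(.2)
s=observe();print(s["time_s"],s["eef_pos"]-q,s["opening"])
im,d=get_image("side");c=get_calibration("side");np.savez("side2.npz",p=im,d=d,K=c["intrinsics"],T=c["world_from_camera"])
S=V("side","side2.npz")
e=np.array([s["eef_pos"][0],s["eef_pos"][1],0])
k=((S.hsv[...,0]<6)|(S.hsv[...,0]>174))&(S.hsv[...,1]>150)&(S.d>0)&(np.linalg.norm(S.w[...,:2]-e[:2],axis=2)<.03)
P=S.w[k];z0=s["eef_pos"][2]-G
print("collar z bottom pct",np.percentile(P[:,2],[1,5]),"expected",z0)
kw=(S.hsv[...,1]<40)&(S.hsv[...,2]>150)&(S.d>0)&(np.linalg.norm(S.w[...,:2]-e[:2],axis=2)<.045)&(S.w[...,2]<.11)&(S.w[...,2]>.02)
# image midlines: expected axis vs seen
for nm,kk,z in(("collar",k&(S.w[...,2]<z0+.006),z0+.003),("head",kw&(abs(S.w[...,2]-(z0-.07))<.02),z0-.07)):
    y,x=np.nonzero(kk);print(nm,len(x),"seen mid u",(np.percentile(x,2)+np.percentile(x,98))/2,"v",np.median(y),"expected",S.proj(e+[0,0,z]))
x,y=S.proj(e+[0,0,.13]).astype(int);x=max(80,x);cv2.imwrite("pics/front.png",cv2.resize(im[y-70:y+80,x-80:x+80,::-1],(640,600),interpolation=cv2.INTER_CUBIC));print(x,y)
E
```

```text
29.1333 [2.16226721e-04 9.08825056e-05 3.72941407e-04] 0.017312715321616844
collar z bottom pct [0.14307077 0.14457204] expected 0.14037294140737075
collar 26 seen mid u 333.5 v 303.0 expected [333.56470806 300.25769107]
head 266 seen mid u 333.0 v 331.0 expected [333.01675492 327.22236675]
333 305
```

View pics/front.png

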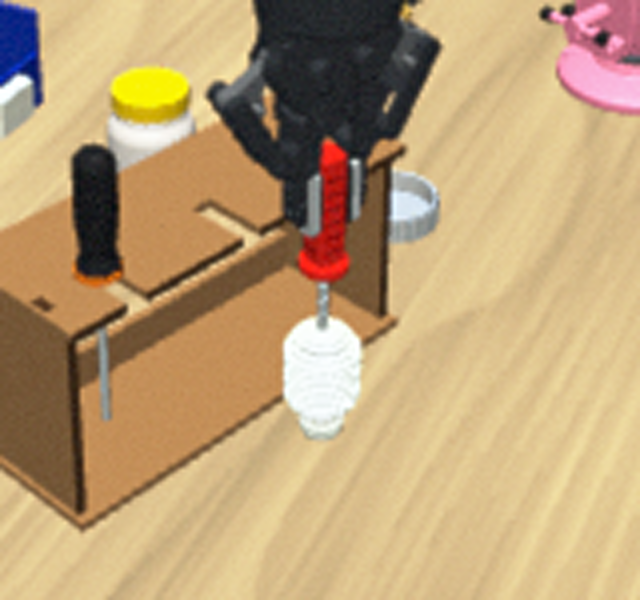

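The brush hangs straight, with collar at (323,265) and tuft at (320,430). The seen and expected mid-columns match, and the slot is clear ahead of it. Sliding it in, lowering and releasing.

```bash
python3 - <<'E'
from rob import *
import cv2
p=np.array([.5136,.2313,.135+G+.005]); 
print("in",move_l(p,feed=.06,max_force=10)); s=observe();print(s["eef_pos"]-p,s["ft_force"])
p[2]=.135+G-.003
print("lower",move_l(p,feed=.02,max_force=4)); s=observe();print(s["eef_pos"]-p,s["ft_force"])
gripper_to(.045); hold(.3)
p=observe()["eef_pos"].copy();p[2]=.32;move_l(p,feed=.12); hold(.3)
movep([.35,.35,.4],down(np.radians(147.6))); hold(.5)
print(observe()["time_s"])
im,d=get_image("side");im2,d2=get_image("top");c=get_calibration("top");np.savez("top3.npz",p=im2,d=d2,K=c["intrinsics"],T=c["world_from_camera"]);c=get_calibration("side");np.savez("side3.npz",p=im,d=d,K=c["intrinsics"],T=c["world_from_camera"])
cv2.imwrite("pics/end.png",np.hstack([cv2.resize(im[230:370,230:370,::-1],(400,400)),cv2.resize(im2[190:330,170:310,::-1],(400,400))]))
from geo import V
for n in("side","top"):
    v=V(n,n+"3.npz");k=((v.hsv[...,0]<6)|(v.hsv[...,0]>174))&(v.hsv[...,1]>150)&(v.d>0)&(np.linalg.norm(v.w[...,:2]-[.513,.231],axis=2)<.04)&(v.w[...,2]>.12)
    P=v.w[k]; z=P[:,2]; print(n,len(z),np.percentile(z,[1,99]) if len(z) else "", P[z>np.max(z)-.006].mean(0) if len(z) else "")
E
```

```text
in False
[-2.80958955e-04  1.90236210e-04  1.31345943e-05] [-0.69291863 -0.62185694 -1.41785836]
lower True
[0.00014772 0.00016833 0.00294536] [-0.88817058 -0.21299946  4.01652468]
34.9
side 292 [0.13766671 0.20994155] [0.51179637 0.23566735 0.20804853]
top 127 [0.13644895 0.21458366] [0.5137166  0.23170282 0.21123814]
```

View pics/end.png

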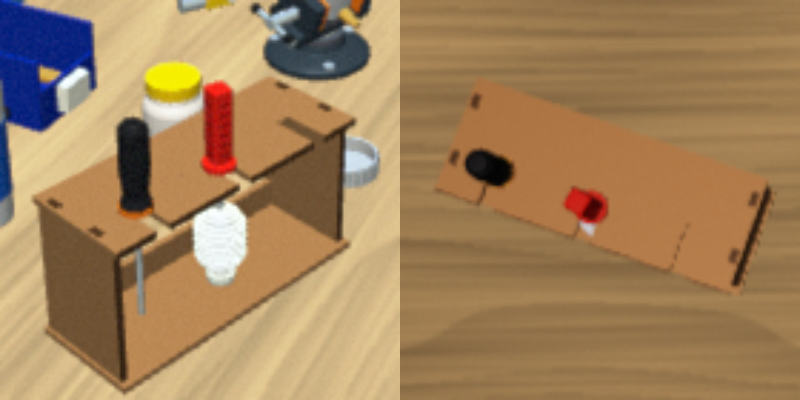

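The brush is back upright in the middle slot (left crop: collar at (219,163), head below the shelf), the driver is untouched and the robot is clear. Handing in.

```bash
python3 -c "
from plant import *
print(job_done())"
```

```text
the job is handed in; nothing more can be done
None
```

I made three full strokes, each pressing the tuft on the follower with about 4.5–6 N; the brush then went back upright in the middle slot, clear of the gripper, and the job was handed in at about 35 s of the 72 s allowed, with no verdict returned.

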